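# Check a push-force gauge against the laboratory balance

## Robot

A 7-joint arm with a two-finger parallel gripper is mounted at the origin on a cart in front of the work surface, level with it; the furniture and walls round the work are solid. World frame = base frame: x ahead of the robot, y to its left, z up, the work surface at z = 0. Lengths are in m, angles in rad, forces in N, time in s.
With the tool pointing down it reaches from about 0.425 to 0.875 m from the base axis. Payload 9.9 kg.
Tool frame: the origin (TCP) lies at the very end of the fingers, on their centre line; the grasp point (between the pads) lies 19 mm behind it; z points along the fingers, y is the line along which they close (so a half turn about z gives the same grasp; the last joint's range is limited). The gripper opens to 85 mm and grips with 20 to 120 N. Pads are 22 mm wide; open, the fingers measure 114 mm over their backs; the gripper's body (76 mm by 85 mm) begins 54 mm behind the grasp point. The pads swing forward as they close: fully open they stand 13 mm farther back than shut.
Start: joints at [1.078, 0.576, 0.025, 1.437, -0.015, 1.129, -0.057], TCP at [0.268, -0.619, 0.231] pointing down, gripper open.
Joint ranges: [-2.76, 2.76], [-0.34, 2.15], [-1.52, 1.57], [0.19, 2.46], [-1.09, 4.23], [0.17, 1.99], [-2.82, 2.82]. Speed limits (rad/s): [2.22, 2.22, 3.01, 3.01, 3.14, 3.14, 3.14].

## Interface

Orientations are given as a 3x3 rotation matrix whose columns are the frame's x, y, z axes.
In Python, from plant import get_state, capture, job_done gives the robot as it stands.
- The arm moves only by the shell command python3 -m creep 'ROWS'. ROWS is a JSON object whose one key "targets" holds a list of rows, each a list of 5 numbers: the opening, from 0 (shut) to 1 (fully open), then the shift along the world's x, y, z in mm, then the turn about the world's z in rad. In form: {"targets": [[claw, dx, dy, dz, roll], ...]}. A call has exactly 10 rows; each row shifts and turns the commanded pose from where the row before left it; what a row does not reach is not made up. A row lasts 1/10 s, in which the tool goes at most 50 mm and 8.59 degrees, less where a joint would pass 70% of its speed; a pose out of reach is approached as far as the arm can. A call is refused whole if a number of a shift passes 50 or a number of a turn 0.15, either way. A call with a gripper value outside its range is refused whole. The fingers move at their own pace and stop on an object; the grip force is fixed at half the most. Time passes only in rows, so rows that do not move let the fingers close, or fill a call up. It gives the time, the measured TCP pose, the force, the opening and the grip force at its end, in the units of the state.
- get_state(): the state, without advancing time (a new reading comes with each control period).
- capture(name): name is "scene" or "top" or "wrist"; returns a dict with "frame" (400x640x3 uint8, red, green, blue), "mtx" (3x3 intrinsics, pixels), "pose" (4x4, takes a point from camera to world coordinates); the wrist camera has in their place "hand_eye" (4x4, takes a point from camera to tool coordinates, whose origin is the TCP and whose axes are the flange's). Camera axes: x right, y up, looking along -z (the intrinsics and any distortion apply to the point x, -y, -z); pixel columns grow to the right and rows downward; lengths in m; the calibration is good to about 2 mm. A picture is of the moment at which its call begins: read the wrist's pose just before it. There is no depth.
- job_done(): hands the job in; it is judged then, once.
The state is a dict: "clock": time; "joint_positions": joint angles; "qd": joint speeds; "joint_efforts": joint torques, N m; "eef_pos": TCP position; "tool_rot": TCP orientation; "wrist_force": force on the tool from outside, world axes, zero at the start; "wrist_torque": the same for the moment, N m; "gripper_width": finger opening in m; "finger_force": force on a finger pad.
Only numpy, scipy, OpenCV 4.12 (cv2) and the standard library are available. Lean on these libraries where they do the work, as an engineer would, in place of code of your own. Each camera call takes 0.05 s, during which the arm holds its last target. There are 200 camera calls.

## Task

Check the hand-held force gauge against the balance: with nothing on the pan, tare the balance by pressing its long green key fully down and letting it up again (leave the small red on/off key alone). Then take the gauge out of its blue rest and press its tip gently on the mark in the middle of the steel pan, gauge upright, at about 5 N (pointer straight down), never beyond its 10 N range; finish while still holding it there, and leave the other things on the bench where they are.

Things in the scene. Friction and masses are not known exactly. Their poses are not given: they have to be found in the camera images.
- tare_key_top (a point): centre of the top of the balance's tare key: long and green, 56 mm along the balance's y, 25 mm along x, 7 mm proud of the white key panel at its front, in front of the display. Sprung: goes down 4 mm (1.4 N to start, 4.2 N fully down). The key and this point's axes tilt 5 degrees down to the front; y runs along the key
- tare_key (a joint): travel of the tare key, m: 0 up, 0.004 fully down
- power_key (a joint): travel of the small round red on/off key (17 mm across, 82 mm to the balance's +y side of the tare key's centre): 0 up, 0.004 fully down; must not be pressed
- balance: compact white and grey top-pan balance, 236 mm deep (x), 184 mm wide (y), pan top 67 mm above the bench; stands firm on the bench. Origin on the bench under its middle; its front (keys) looks to its own -x, the pan is towards its +x
- pan: round steel pan of the balance, 120 mm across, 5 mm thick, rigid under the hand; origin at the centre of its top face, 67 mm above the bench, z up
- pan_mark (a point): the mark in the middle of the pan's top face: a black cross in a red ring 23 mm across
- rest: blue steel bench rest, foot 92 x 96 mm, fixed; an open-topped pocket, 32 x 54 mm (x, y) inside, rims 90 mm (sides) and 86 mm (front, rear) above the bench. The gauge stands in it on ledges 54 mm above the bench, its plunger hanging free between them, and lifts straight up. Origin on the bench under its middle, z up
- gauge: push-force gauge, 0.27 kg (+-20%), upright in the rest: grey metal housing 28 mm thick (x), 50 wide (y), 130 tall; black grip cover 80 to 124 mm above its underside (grip it there from above, across the 50 mm width, along its own y). White dial on its front (own -x), 60 mm above the underside. Origin: centre of the housing's underside; z up, away from the tip
- tip (a point): centre of the flat 10 mm face at the lower end of the gauge's plunger (15 mm wide head), on the gauge's axis, 36 mm below the housing's underside when the plunger is out
- plunger (a joint): how far the gauge's sprung plunger is pushed in, m: 0 out, 0.010 at its end stop. The force on the tip is 1 N per mm: 5 N at 0.005
- pointer (a joint): turn of the dial's red pointer, rad, clockwise seen from the front: 0 straight up (no force), 3.14 straight down on the long red tick (5 N), one full turn at 10 N
- petri_a: covered glass culture dish, 100 mm across, 17 mm high, standing near the front edge of the bench; bystander; origin under its centre
- petri_b: a second such culture dish stacked on petri_a; bystander; origin under its centre
- slide_box: small carton, 34 x 52 x 13 mm, bystander; origin under its centre
- check_weight_200: steel check weight with a knob, 33 mm across, 50 mm tall, bystander; origin under its centre
- check_weight_100: steel check weight with a knob, 27 mm across, 44 mm tall, bystander; origin under its centre
- rubber_bulb: red-brown rubber suction bulb, 50 x 59 x 38 mm, bystander; origin at its underside
- pencil: red wax pencil lying at the front of the bench, 143 x 8 mm; bystander
- forceps: steel forceps lying at the front edge on the right, 136 mm long; bystander

How it is judged:
By the outcome, as a careful person would: the job done as asked, in the order asked, and still so for the second after the job is handed in, while the arm keeps its last pose, push and grip.
It also fails if it takes over 56 s, if anything falls off the work surface, if the arm or the gripper's body presses on something with over 40 N, if the wrist force passes 120 N, or if a joint passes its speed limit or range.

## Working session

There is one attempt and no reset: what is moved stays moved. The work goes in short steps, Python scripts to look and compute and a shell command to move; the robot and the scene stay as the last step left them, time stands still between calls to the robot, and variables do not carry over. Pictures are saved under pics/ and viewed, at most 10 in all, crops included, and the job is handed in when it is done.

```bash
mkdir -p pics; python3 - <<'E'
from plant import *
import cv2,pickle
s=get_state();print({k:s[k] for k in('clock','eef_pos','tool_rot','wrist_force','gripper_width')})
for n in('scene','top'):
    c=capture(n);cv2.imwrite(f'pics/{n}.png',c['frame'][:,:,::-1]);pickle.dump(c,open(n+'.pkl','wb'));print(c.keys(),c['mtx'],c['pose'])
E
```

```text
{'clock': 0.0, 'eef_pos': array([ 0.26814214, -0.61895607,  0.23044508]), 'tool_rot': array([[ 9.17606113e-01,  3.97490273e-01, -7.10391871e-04],
       [ 3.97490903e-01, -9.17604905e-01,  1.49022997e-03],
       [-5.95071468e-05, -1.64981844e-03, -9.99998637e-01]]), 'wrist_force': array([ 0.2976609 , -0.57343287, -0.4059164 ]), 'gripper_width': 0.08552980591651507}
dict_keys(['frame', 'mtx', 'pose']) [[451.83317473   0.         318.39869361]
 [  0.         451.83317473 207.26984442]
 [  0.           0.           1.        ]] [[ 0.63275934  0.35326088 -0.68907356 -0.3146995 ]
 [-0.77393991  0.31741987 -0.54796136 -0.56798749]
 [ 0.02515232  0.88002919  0.47425308  0.61275541]
 [ 0.          0.          0.          1.        ]]
dict_keys(['frame', 'mtx', 'pose']) [[453.55642552   0.         320.76383505]
 [  0.         453.55642552 205.70599374]
 [  0.           0.           1.        ]] [[-0.00745761  0.99851934 -0.0538842   0.38946309]
 [-0.9997106  -0.0086773  -0.02243698  0.00363565]
 [-0.02287133  0.05370128  0.99829508  1.39466694]
 [ 0.          0.          0.          1.        ]]
```

View pics/scene.png

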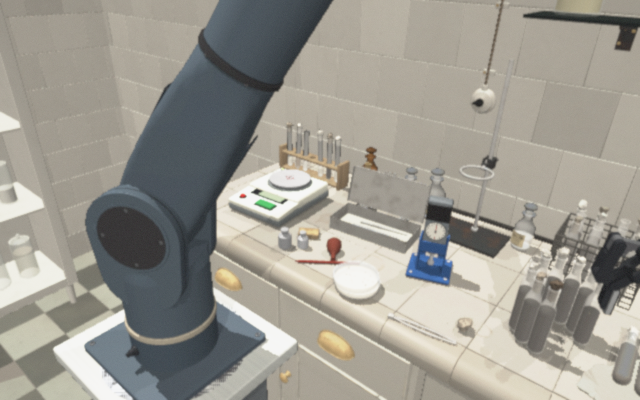

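View pics/top.png

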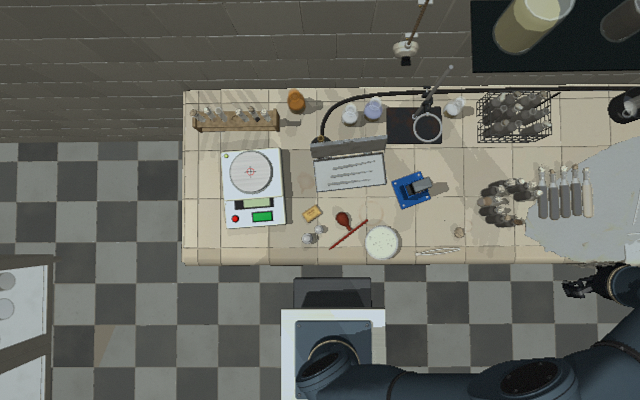

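The scene shows the balance on the left (far side), the blue rest with gauge right of centre, and the open instrument case between them. In the top view, the pan mark is at about (250,172), the tare key at (262,216), and the rest at about (411,190). I'll enlarge both regions.

```bash
python3 - <<'E'
import pickle,cv2,numpy as np
f=pickle.load(open('top.pkl','rb'))['frame'][:,:,::-1]
a=cv2.resize(f[140:240,215:295],None,fx=5,fy=5,interpolation=cv2.INTER_CUBIC)
b=cv2.resize(f[140:240,380:460],None,fx=5,fy=5,interpolation=cv2.INTER_CUBIC)
cv2.imwrite('pics/c1.png',np.hstack([a,b]))
E
```

```text
(no output)
```

View pics/c1.png

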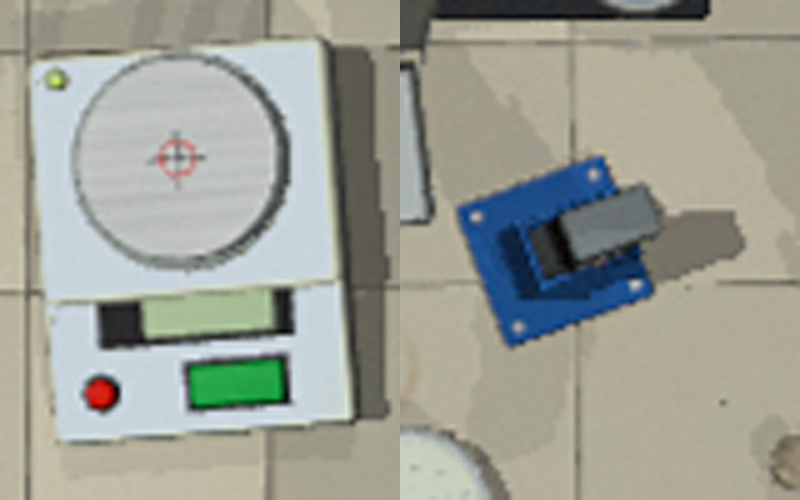

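Read off the crop: the pan mark is at (178,157), the tare key centre at (237,382) and the red key at (101,393). The rest foot corners are (457,208), (600,155), (655,292) and (510,346), and the gauge top corners are (560,215), (645,183), (665,228) and (578,268).

```bash
cat > h.py <<'E'
import numpy as np,pickle,cv2
def ray(c,uv):
    K=c['mtx'];d=np.array([(uv[0]-K[0,2])/K[0,0],-(uv[1]-K[1,2])/K[1,1],-1.])
    return c['pose'][:3,3],c['pose'][:3,:3]@d
def at(c,uv,z):
    o,d=ray(c,uv);return o+d*(z-o[2])/d[2]
def proj(c,P):
    p=np.linalg.inv(c['pose'])@np.r_[P,1];K=c['mtx'];return [K[0,2]+K[0,0]*p[0]/-p[2],K[1,2]-K[1,1]*p[1]/-p[2]]
E
python3 - <<'E'
from h import *
np.set_printoptions(precision=4,suppress=True)
c=pickle.load(open('top.pkl','rb'));s=pickle.load(open('scene.pkl','rb'))
L=lambda u,v:((u+.5)/5-.5+215,(v+.5)/5-.5+140)
R=lambda u,v:((u-400+.5)/5-.5+380,(v+.5)/5-.5+140)
m=at(c,L(178,157),.067);print('mark',m,'in scene',proj(s,m))
for z in(.04,.05,.06):
    k=at(c,L(237,382),z);p=at(c,L(101,393),z);print(z,'key',k,'pow',p,np.linalg.norm(k-p),proj(s,k),np.arctan2(*(k-p)[:2]))
foot=np.array([at(c,R(*q),.004) for q in[(457,208),(600,155),(655,292),(510,346)]]);print(foot,foot.mean(0),proj(s,foot.mean(0)))
t=np.array([at(c,R(*q),.184) for q in[(560,215),(645,183),(665,228),(578,268)]]);print(t,t.mean(0),proj(s,t.mean(0)))
for a in(foot,t):
  for i in range(4):
    d=a[(i+1)%4]-a[i];print(np.linalg.norm(d),np.arctan2(d[1],d[0]))
f=s['frame'][:,:,::-1]
a=cv2.resize(f[160:230,225:335],None,fx=5,fy=5,interpolation=cv2.INTER_CUBIC)
b=cv2.resize(f[190:290,395:465],None,fx=3.5,fy=3.5,interpolation=cv2.INTER_CUBIC)
cv2.imwrite('pics/c2.png',np.hstack([a,b]))
E
```

```text
mark [0.5656 0.2413 0.067 ] in scene [np.float64(289.74653563485754), np.float64(177.03629809879018)]
0.04 key [0.4332 0.2105 0.04  ] pow [0.4273 0.2924 0.04  ] 0.08209149696488845 [np.float64(264.9202098048414), np.float64(204.56403665272114)] 3.069247489851868
0.05 key [0.4329 0.2089 0.05  ] pow [0.427  0.2902 0.05  ] 0.08148550670820258 [np.float64(265.12303207701814), np.float64(201.48278957926075)] 3.0692474898518673
0.06 key [0.4326 0.2074 0.06  ] pow [0.4267 0.2881 0.06  ] 0.0808795164515167 [np.float64(265.32781235245244), np.float64(198.3717967991647)] 3.0692474898518682
[[ 0.538  -0.1813  0.004 ]
 [ 0.5698 -0.2693  0.004 ]
 [ 0.4852 -0.3012  0.004 ]
 [ 0.4529 -0.2123  0.004 ]] [ 0.5115 -0.241   0.004 ] [np.float64(429.2201399722786), np.float64(268.2947728530388)]
[[ 0.5145 -0.2121  0.184 ]
 [ 0.5312 -0.2576  0.184 ]
 [ 0.507  -0.2677  0.184 ]
 [ 0.486  -0.2211  0.184 ]] [ 0.5096 -0.2396  0.184 ] [np.float64(440.3213440832478), np.float64(198.66480122463346)]
0.09356048865760905 -1.2240098909053665
0.0903786366250973 -2.7813466060256773
0.0945661404111139 1.9193291370726966
0.09053584368374436 0.34911609072467414
0.048450671300961146 -1.2188270700375854
0.026240313669495814 -2.74569348927739
0.05105930206146685 1.9936169077755548
0.029859144859856447 0.30747359703837945
```

View pics/c2.png

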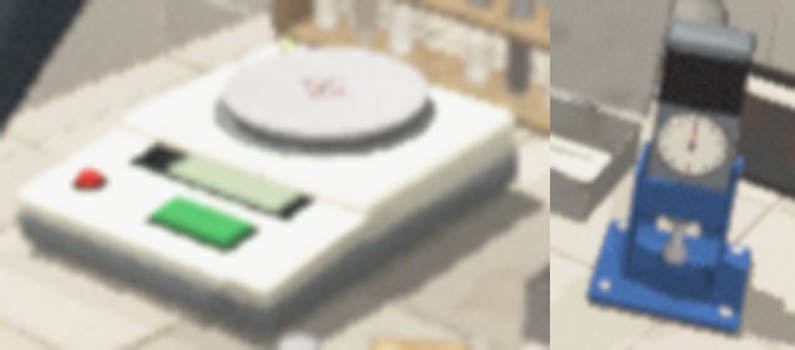

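The second view agrees: the mark is at (289.4,177.7), the key top at (265.2,203.5) and the dial faces the robot. That puts the key at about (0.433, 0.210, 0.043), the gauge at about (0.5105, -0.2405) with yaw 0.35, and the pan mark at (0.566, 0.241). I'll close the fingers and go to the key by way of the front.

```bash
python3 -m creep '{"targets": [[0,10,15,12,0],[0,20,32,8,0],[0,20,35,6,0],[0,20,35,4,0],[0,20,35,0,0],[0,20,35,0,0],[0,20,35,0,0],[0,20,35,0,0],[0,20,35,0,0],[0,20,30,0,0]]}'
python3 -m creep '{"targets": [[0,0,48,0,0],[0,0,49,0,0],[0,-2,49,0,0],[0,-4,49,0,0],[0,-4,49,0,0],[0,-4,49,0,0],[0,-4,49,-5,0],[0,-4,49,-5,0],[0,-4,49,-5,0],[0,0,40,-10,0]]}'
```

```text
clock: 1.1
eef_pos: [0.4592, -0.2943, 0.262]
tool_rot: [[0.917, 0.399, 0.001], [0.399, -0.917, 0.0], [0.001, -0.0, -1.0]]
wrist_force: [0.6, -0.3, -0.1]
gripper_width: 0.0001
finger_force: 0.0
clock: 2.1
eef_pos: [0.4311, 0.1862, 0.2373]
tool_rot: [[0.917, 0.4, 0.002], [0.4, -0.917, 0.001], [0.002, -0.001, -1.0]]
wrist_force: [-0.1, -0.4, 0.7]
gripper_width: -0.0
finger_force: 0.0
```

```bash
python3 -m creep '{"targets": [[0,2,24,-15,0],[0,0,0,-25,0],[0,0,0,-25,0],[0,0,0,-25,0],[0,0,0,-25,0],[0,0,0,-20,0],[0,0,0,-12,0],[0,0,0,-8,0],[0,0,0,0,0],[0,0,0,0,0]]}'
python3 - <<'E'
from plant import *
from h import *
s=get_state();w=capture('wrist');c=capture('scene')
T=np.eye(4);T[:3,:3]=s['tool_rot'];T[:3,3]=s['eef_pos'];w['pose']=T@w['hand_eye'];pickle.dump(w,open('w.pkl','wb'))
print(s['eef_pos'],'wrist',[proj(w,p) for p in [(.433,.21,.043),(.427,.2924,.043),(.5656,.2413,.067),s['eef_pos']]],'scene tcp',proj(c,s['eef_pos']))
a=c['frame'][130:230,215:315,::-1]
cv2.imwrite('pics/w1.png',np.hstack([w['frame'][:,:,::-1][:,::1],np.vstack([cv2.resize(a,(160,160)),np.zeros((240,160,3),np.uint8)])]))
E
```

```text
clock: 3.1
eef_pos: [0.4344, 0.207, 0.0819]
tool_rot: [[0.917, 0.398, 0.001], [0.398, -0.917, 0.0], [0.001, -0.0, -1.0]]
wrist_force: [0.2, -0.7, -0.2]
gripper_width: 0.0002
finger_force: 0.0
[0.4343751  0.20700035 0.08185365] wrist [[np.float64(305.4809056259979), np.float64(234.2419600128353)], [np.float64(165.1533426741908), np.float64(189.00082527901466)], [np.float64(364.548865351882), np.float64(-56.34513863143823)], [np.float64(311.47697661186106), np.float64(266.9704447137875)]] scene tcp [np.float64(265.6752267282196), np.float64(190.82495630653167)]
```

View pics/w1.png

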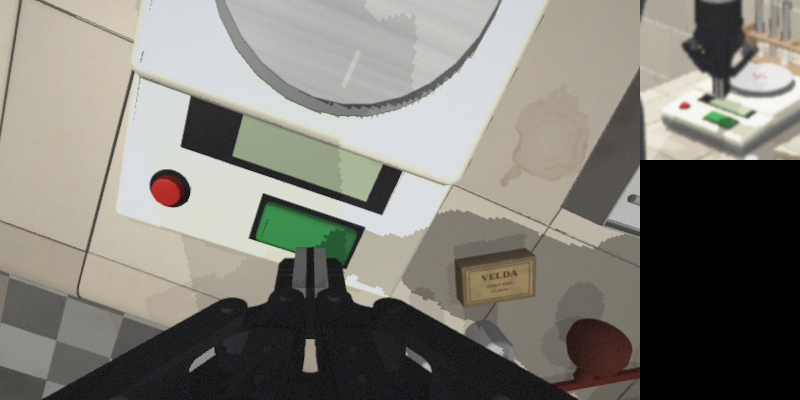

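The wrist view shows the key centre at about (306,232), where it was predicted, and the red key at (167,189), well clear. I'll descend slowly.

```bash
python3 -m creep '{"targets": [[0,-2,3,-10,0],[0,0,0,-10,0],[0,0,0,-8,0],[0,0,0,-2,0],[0,0,0,-1,0],[0,0,0,-1,0],[0,0,0,-1,0],[0,0,0,-1,0],[0,0,0,-1,0],[0,0,0,0,0]]}'
```

```text
clock: 4.2
eef_pos: [0.4326, 0.2097, 0.0464]
tool_rot: [[0.918, 0.397, 0.001], [0.397, -0.918, 0.0], [0.001, -0.0, -1.0]]
wrist_force: [0.0, -0.1, 2.5]
gripper_width: -0.0001
finger_force: 1.0
```

```bash
python3 -m creep '{"targets": [[0,0,0,-1,0],[0,0,0,-0.5,0],[0,0,0,-0.5,0],[0,0,0,-0.5,0],[0,0,0,0,0],[0,0,0,0,0],[0,0,0,0,0],[0,0,0,0,0],[0,0,0,0,0],[0,0,0,0,0]]}'
```

```text
clock: 5.2
eef_pos: [0.4324, 0.2097, 0.0438]
tool_rot: [[0.918, 0.398, 0.0], [0.398, -0.918, 0.0], [0.0, -0.0, -1.0]]
wrist_force: [2.5, -0.1, 4.0]
gripper_width: -0.0001
finger_force: 1.9
```

```bash
python3 -m creep '{"targets": [[0,0,0,-0.5,0],[0,0,0,-0.5,0],[0,0,0,-0.5,0],[0,0,0,0,0],[0,0,0,0,0],[0,0,0,0,0],[0,0,0,0,0],[0,0,0,0,0],[0,0,0,0,0],[0,0,0,0,0]]}'
```

```text
clock: 6.2
eef_pos: [0.4325, 0.2097, 0.0429]
tool_rot: [[0.918, 0.397, 0.001], [0.397, -0.918, 0.0], [0.001, 0.0, -1.0]]
wrist_force: [0.5, -0.7, 15.5]
gripper_width: -0.0001
finger_force: 7.6
```

It stopped hard at 15.5 N, so the key is fully down. Now I'll release it and go above the gauge.

```bash
python3 -m creep '{"targets": [[0,0,0,3,0],[0,0,0,12,0],[0,0,0,30,0],[0,0,0,45,0],[0,0,0,45,0],[0,0,0,45,0],[0,0,-20,20,0],[0,0,-45,10,0],[0.3,0,-48,0,0],[1,0,-48,0,0]]}'
python3 -m creep '{"targets": [[1,8,-48,0,0],[1,10,-48,0,0],[1,15,-45,0,0],[1,15,-45,0,0],[1,10,-45,0,-0.02],[1,10,-35,0,-0.02],[1,10,-20,0,-0.02],[1,0,-3,0,0],[1,0,0,0,0],[1,0,0,0,0]]}'
python3 - <<'E'
from plant import *
from h import *
s=get_state();w=capture('wrist')
T=np.eye(4);T[:3,:3]=s['tool_rot'];T[:3,3]=s['eef_pos'];w['pose']=T@w['hand_eye']
print(proj(w,(.5105,-.2405,.184)),np.arctan2(s['tool_rot'][1,1],s['tool_rot'][0,1]))
f=w['frame'][:,:,::-1].copy()
g=np.array([.5105,-.2405,.184]);X=np.array([np.cos(.35),np.sin(.35),0]);Y=np.array([-X[1],X[0],0])
for a,b in[(1,1),(1,-1),(-1,-1),(-1,1)]:
  u=proj(w,g+a*.014*X+b*.025*Y);print(u);cv2.circle(f,tuple(int(round(i)) for i in u),3,(0,255,0),1)
cv2.imwrite('pics/w2.png',f);pickle.dump(w,open('w2.pkl','wb'))
E
```

```text
clock: 7.2
eef_pos: [0.4311, 0.0472, 0.2521]
tool_rot: [[0.917, 0.399, -0.001], [0.399, -0.917, -0.0], [-0.001, -0.0, -1.0]]
wrist_force: [1.2, -0.8, 0.3]
gripper_width: 0.0283
finger_force: 0.0
clock: 8.2
eef_pos: [0.5098, -0.2388, 0.2519]
tool_rot: [[0.939, 0.343, -0.001], [0.343, -0.939, 0.001], [-0.001, -0.002, -1.0]]
wrist_force: [0.1, -0.1, -1.1]
gripper_width: 0.0858
finger_force: 0.0
[np.float64(314.00620427450053), np.float64(216.40207331745142)] -1.2203272277060553
[np.float64(275.65371022525403), np.float64(196.15788456550104)]
[np.float64(352.5546860649959), np.float64(196.23142538803003)]
[np.float64(350.94488311878285), np.float64(235.89998617316093)]
[np.float64(276.9025381607032), np.float64(235.81671564084203)]
```

View pics/w2.png

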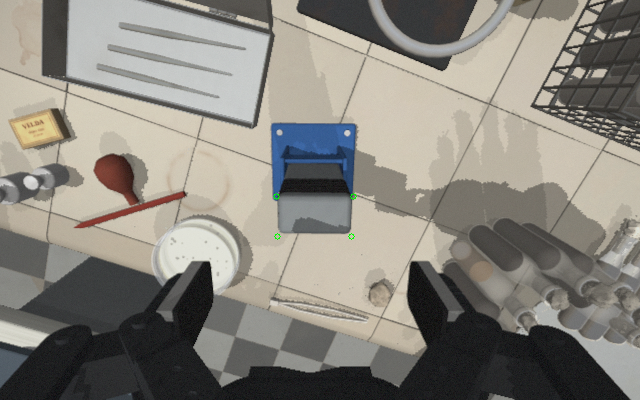

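The gauge top is seen at (275..353, 193..232), 2–3 px above the prediction, so it is about 1.5 mm farther forward, with yaw and lateral position fine. I'll descend and grip.

```bash
python3 -m creep '{"targets": [[1,2,-1,-15,0],[1,0,0,-25,0],[1,0,0,-25,0],[1,0,0,-20,0],[1,0,0,-15,0],[1,0,0,-10,0],[1,0,0,-6,0],[1,0,0,0,0],[0.7,0,0,0,0],[0.5,0,0,0,0]]}'
python3 -m creep '{"targets": [[0.3,0,0,0,0],[0.1,0,0,0,0],[0,0,0,0,0],[0,0,0,0,0],[0,0,0,0,0],[0,0,0,0,0],[0,0,0,0,0],[0,0,0,0,0],[0,0,0,0,0],[0,0,0,0,0]]}'
```

```text
clock: 9.25
eef_pos: [0.5127, -0.2415, 0.1371]
tool_rot: [[0.94, 0.342, 0.001], [0.342, -0.94, -0.0], [0.001, 0.001, -1.0]]
wrist_force: [-0.0, 0.5, -0.7]
gripper_width: 0.059
finger_force: 0.0
clock: 10.25
eef_pos: [0.5127, -0.2414, 0.1371]
tool_rot: [[0.94, 0.342, 0.001], [0.342, -0.94, -0.0], [0.001, 0.001, -1.0]]
wrist_force: [-0.4, 0.2, 5.6]
gripper_width: 0.049
finger_force: 61.9
```

```bash
python3 -m creep '{"targets": [[0,0,0,3,0],[0,0,0,6,0],[0,0,0,10,0],[0,0,0,15,0],[0,0,0,20,0],[0,0,0,25,0],[0,0,0,25,0],[0,0,0,25,0],[0,0,0,20,0],[0,0,0,11,0]]}'
python3 -m creep '{"targets": [[0,-5,12,10,0],[0,-10,25,10,0],[0,-10,35,0,0],[0,-10,35,0,0],[0,-10,35,0,0],[0,-5,35,0,0],[0,0,35,0,0],[0,0,35,0,0],[0,5,35,0,0],[0,10,35,0,0]]}'
python3 -m creep '{"targets": [[0,10,35,0,0],[0,15,35,0,0],[0,15,35,0,0],[0,15,30,0,0],[0,15,15,0,0],[0,10,8,0,0],[0,8,5,0,0],[0,0,0,0,0],[0,0,0,0,0],[0,0,0,0,0]]}'
```

```text
clock: 11.25
eef_pos: [0.5127, -0.2416, 0.2987]
tool_rot: [[0.94, 0.342, 0.003], [0.342, -0.94, -0.001], [0.002, 0.002, -1.0]]
wrist_force: [0.6, -0.3, -3.3]
gripper_width: 0.0495
finger_force: 62.6
clock: 12.25
eef_pos: [0.4757, 0.0773, 0.3162]
tool_rot: [[0.94, 0.342, -0.001], [0.342, -0.94, -0.0], [-0.001, 0.0, -1.0]]
wrist_force: [0.5, -0.5, -3.3]
gripper_width: 0.0496
finger_force: 63.0
clock: 13.25
eef_pos: [0.5648, 0.2379, 0.3164]
tool_rot: [[0.94, 0.341, -0.0], [0.341, -0.94, -0.0], [-0.0, 0.0, -1.0]]
wrist_force: [0.4, -0.5, -3.4]
gripper_width: 0.0493
finger_force: 63.0
```

```bash
python3 -m creep '{"targets": [[0,1,3,-10,0],[0,0,0,-20,0],[0,0,0,-20,0],[0,0,0,-20,0],[0,0,0,-16,0],[0,0,0,-12,0],[0,0,0,-8,0],[0,0,0,-4,0],[0,0,0,0,0],[0,0,0,0,0]]}'
python3 - <<'E'
from plant import *
from h import *
s=get_state();w=capture('wrist');c=capture('scene')
p=s['eef_pos'];R=s['tool_rot'];T=np.eye(4);T[:3,:3]=R;T[:3,3]=p;w['pose']=T@w['hand_eye']
for n,q in[('mark',np.array([.5656,.2413,.067])),('tip',p+R[:,2]*.119),('axis under',p+R[:,2]*.083)]:
  print(n,proj(w,q),proj(c,q))
pickle.dump((w,c,s),open('p.pkl','wb'))
a=cv2.resize(c['frame'][120:200,250:330,::-1],None,fx=5,fy=5,interpolation=cv2.INTER_CUBIC)
b=cv2.resize(w['frame'][80:280,220:420,::-1],None,fx=2,fy=2,interpolation=cv2.INTER_CUBIC)
cv2.imwrite('pics/p.png',np.hstack([a,b]))
E
```

```text
clock: 14.25
eef_pos: [0.5666, 0.2418, 0.2069]
tool_rot: [[0.94, 0.342, 0.001], [0.342, -0.94, 0.0], [0.001, -0.0, -1.0]]
wrist_force: [0.0, -1.3, -3.6]
gripper_width: 0.0493
finger_force: 63.1
mark [np.float64(310.947876101885), np.float64(189.05998731272382)] [np.float64(289.72952821365243), np.float64(177.0370799818047)]
tip [np.float64(310.831922074183), np.float64(194.5325912968875)] [np.float64(289.80986705376284), np.float64(170.24118774010702)]
axis under [np.float64(310.97994847197333), np.float64(209.12516799337004)] [np.float64(289.74535069317477), np.float64(158.59600606108458)]
```

View pics/p.png

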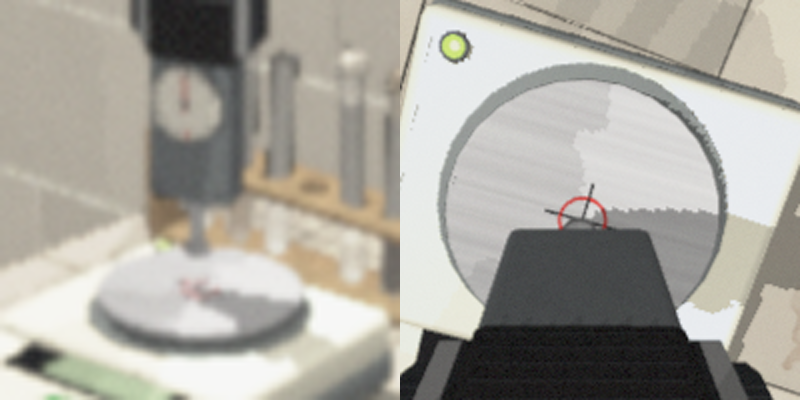

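The wrist view puts the mark at (311,189), exactly as predicted, and the scene view has the tip at (289.7,169.9) as predicted. The tip may be 1–2 mm towards the robot, so I'll go close and check.

```bash
python3 -m creep '{"targets": [[0,0,0,-5,0],[0,0,0,-5,0],[0,0,0,-4,0],[0,0,0,-2,0],[0,0,0,-1,0],[0,0,0,0,0],[0,0,0,0,0],[0,0,0,0,0],[0,0,0,0,0],[0,0,0,0,0]]}'
python3 - <<'E'
from plant import *
from h import *
s=get_state();w=capture('wrist');c=capture('scene')
p=s['eef_pos'];R=s['tool_rot'];T=np.eye(4);T[:3,:3]=R;T[:3,3]=p;w['pose']=T@w['hand_eye']
for n,q in[('mark',np.array([.5656,.2413,.067])),('tip',p+R[:,2]*.119),('face edge',p+R[:,2]*.119+R[:,0]*.005),('head edge +3',p+R[:,2]*.116+R[:,0]*.0075)]:
  print(n,proj(w,q),proj(c,q))
a=cv2.resize(c['frame'][150:190,270:310,::-1],None,fx=10,fy=10,interpolation=cv2.INTER_CUBIC)
b=cv2.resize(w['frame'][160:210,285:335,::-1],None,fx=8,fy=8,interpolation=cv2.INTER_CUBIC)
cv2.imwrite('pics/p2.png',np.hstack([a,b]))
E
```

```text
clock: 15.35
eef_pos: [0.5664, 0.2416, 0.1894]
tool_rot: [[0.94, 0.342, 0.0], [0.342, -0.94, 0.0], [0.0, -0.0, -1.0]]
wrist_force: [-0.5, 1.1, -3.5]
gripper_width: 0.0491
finger_force: 63.1
mark [np.float64(310.8867849588835), np.float64(194.34103365736627)] [np.float64(289.72952821365243), np.float64(177.0370799818047)]
tip [np.float64(310.8320598530738), np.float64(194.53350945497422)] [np.float64(289.8187485002198), np.float64(175.84787582163895)]
face edge [np.float64(310.8379146900545), np.float64(188.56900474181268)] [np.float64(290.4781137407211), np.float64(175.18917624701223)]
head edge +3 [np.float64(310.85194726924067), np.float64(186.54843110297202)] [np.float64(290.802226999382), np.float64(173.91771250156336)]
```

View pics/p2.png

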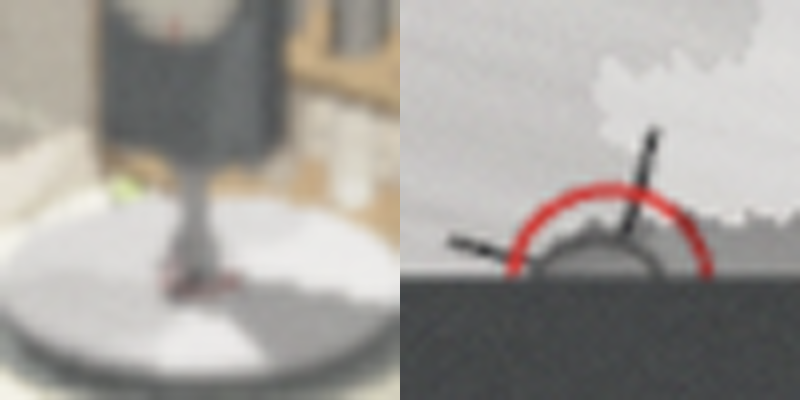

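The ring centre is at (611,286) and the head centre at about (601,301) in the crop. Allowing for the head's height, the tip sits about 1.2 mm to the image's left. I'll correct by (+0.9, -1.1) mm and then press.

```bash
python3 -m creep '{"targets": [[0,0.9,-1.1,0,0],[0,0,0,0,0],[0,0,0,-1,0],[0,0,0,-1,0],[0,0,0,-1,0],[0,0,0,-1,0],[0,0,0,-1,0],[0,0,0,-1,0],[0,0,0,0,0],[0,0,0,0,0]]}'
cat > f.py <<'E'
from plant import *
import numpy as np
F=[];Z=[]
for i in range(12):
    c=capture('scene');s=get_state();F.append(s['wrist_force']);Z.append(s['eef_pos'])
print(np.mean(F,0),np.std(F,0),np.mean(Z,0),s['clock'])
E
python3 f.py
```

```text
clock: 16.45
eef_pos: [0.5673, 0.2406, 0.1834]
tool_rot: [[0.94, 0.342, 0.0], [0.342, -0.94, 0.0], [0.0, -0.0, -1.0]]
wrist_force: [-0.7, -0.0, -0.6]
gripper_width: 0.0489
finger_force: 63.1
[-0.41840274 -0.00334932 -0.13681113] [0.61936783 0.37459627 0.58023561] [0.56725338 0.24055669 0.1833679 ] 17.05
```

```bash
python3 -m creep '{"targets": [[0,0,0,-0.5,0],[0,0,0,-0.5,0],[0,0,0,-0.7,0],[0,0,0,0,0],[0,0,0,0,0],[0,0,0,0,0],[0,0,0,0,0],[0,0,0,0,0],[0,0,0,0,0],[0,0,0,0,0]]}'
python3 f.py
python3 - <<'E'
from plant import *
from h import *
fs=[capture('scene')['frame'] for _ in range(4)];w=capture('wrist')
f=np.mean(fs,0).astype(np.uint8)[:,:,::-1]
a=cv2.resize(f[140:180,270:310],None,fx=10,fy=10,interpolation=cv2.INTER_CUBIC)
b=cv2.resize(w['frame'][160:210,285:335,::-1],None,fx=8,fy=8,interpolation=cv2.INTER_CUBIC)
cv2.imwrite('pics/p3.png',np.hstack([a,b]))
E
```

```text
clock: 18.05
eef_pos: [0.5672, 0.2406, 0.1816]
tool_rot: [[0.94, 0.342, 0.0], [0.342, -0.94, 0.0], [0.0, -0.0, -1.0]]
wrist_force: [-0.3, 1.1, 2.4]
gripper_width: 0.0494
finger_force: 63.2
[-0.59249702  0.23640429  1.73192368] [0.47705395 0.49834808 0.43140543] [0.56724144 0.24055957 0.1816096 ] 18.65
```

View pics/p3.png

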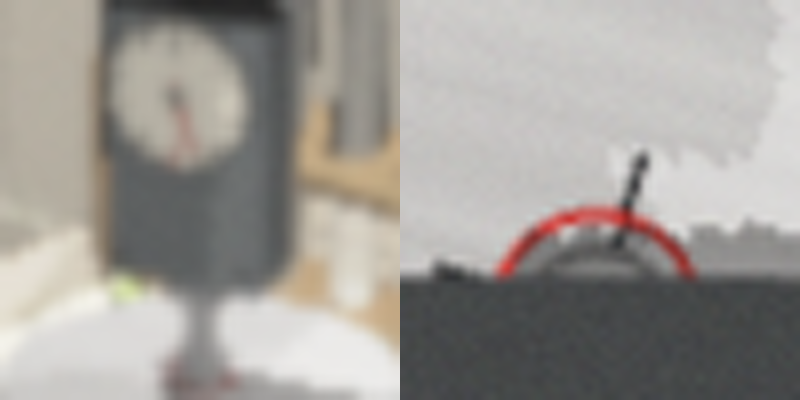

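The tip is now centred on the ring (598 against 595 px). The pointer reads just short of straight down, so I'll rectify the dial to measure it.

```bash
python3 - <<'E'
from plant import *
from h import *
s=get_state();cs=[capture('scene') for _ in range(8)];c=cs[0]
f=np.mean([k['frame'].astype(float) for k in cs],0).astype(np.uint8)[:,:,::-1].copy()
p,R=s['eef_pos'],s['tool_rot'];X=np.array([.94,.342,0]);Y=np.array([-.342,.94,0]);Z=np.array([0,0,1.])
o=p-np.array([0,0,.083])+.06*Z-.014*X
src=np.float32([proj(c,o+a*.025*-Y+b*.025*Z) for a,b in[(-1,1),(1,1),(1,-1),(-1,-1)]])
M=cv2.getPerspectiveTransform(src,np.float32([[0,0],[500,0],[500,500],[0,500]]))
g=cv2.warpPerspective(f,M,(500,500),flags=cv2.INTER_CUBIC)
cv2.imwrite('pics/dial.png',g)
E
```

```text
(no output)
```

View pics/dial.png

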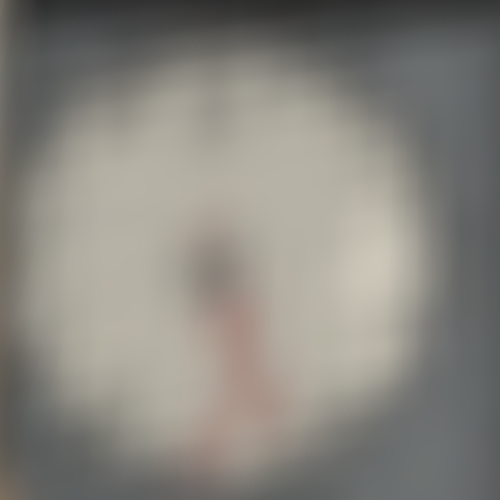

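The hub is at (213,260), the red tick at (210,450) and the pointer end at (265,405). That is about 19° short of straight down, or roughly 4.5 N, so I'll press 0.5 mm more.

```bash
python3 -m creep '{"targets": [[0,0,0,-0.5,0],[0,0,0,0,0],[0,0,0,0,0],[0,0,0,0,0],[0,0,0,0,0],[0,0,0,0,0],[0,0,0,0,0],[0,0,0,0,0],[0,0,0,0,0],[0,0,0,0,0]]}'
python3 f.py
python3 - <<'E'
from plant import *
from h import *
s=get_state();cs=[capture('scene') for _ in range(8)];c=cs[0]
f=np.mean([k['frame'].astype(float) for k in cs],0).astype(np.uint8)[:,:,::-1].copy()
p=s['eef_pos'];X=np.array([.94,.342,0]);Y=np.array([-.342,.94,0]);Z=np.array([0,0,1.])
o=p-np.array([0,0,.083])+.06*Z-.014*X
src=np.float32([proj(c,o+a*.025*-Y+b*.025*Z) for a,b in[(-1,1),(1,1),(1,-1),(-1,-1)]])
M=cv2.getPerspectiveTransform(src,np.float32([[0,0],[500,0],[500,500],[0,500]]))
for n,g in(('old',cv2.imread('pics/dial.png')),('new',cv2.warpPerspective(f,M,(500,500),flags=cv2.INTER_CUBIC))):
    r=g[:,:,2].astype(float)-g[:,:,1]
    for v in(320,340,360,380,400):
        w=np.clip(r[v,120:360]-12,0,None);u=(w@np.arange(120,360))/w.sum();print(n,v,round(u),round(np.degrees(np.arctan2(u-213,v-260)),1))
E
```

```text
clock: 20.3
eef_pos: [0.5672, 0.2405, 0.1811]
tool_rot: [[0.94, 0.342, 0.0], [0.342, -0.94, 0.0], [0.0, -0.0, -1.0]]
wrist_force: [-0.6, -0.2, 2.9]
gripper_width: 0.0497
finger_force: 63.4
[-0.57033851  0.3827929   2.13313353] [0.49713669 0.52101437 0.38402747] [0.56722353 0.2405382  0.18109371] 20.9
old 320 235 20.3
old 340 237 17.0
old 360 242 15.9
old 380 246 15.4
old 400 250 14.7
new 320 211 -1.6
new 340 211 -1.1
new 360 212 -0.8
new 380 211 -0.9
new 400 210 -1.4
```

The pointer is straight down, within about 1°.

```bash
python3 -c "
from plant import *
print(job_done())"
```

```text
the job is handed in; nothing more can be done
None
```

I handed the job in with the balance tared and the gauge held upright on the pan mark, its pointer within about 1° of straight down (about 5 N).

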